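Take a glazed specimen case off its lid stay and shut it

ROBOT

A 6-joint arm with a two-finger parallel gripper is mounted at the origin on a cart in front of the work surface, level with it; the furniture and walls round the work are solid. World frame = base frame: x ahead of the robot, y to its left, z up, the work surface at z = 0. Lengths are in mm, angles in rad, forces in N, time in s.
With the tool pointing down it reaches from about 250 to 850 mm from the base axis. Payload 12.5 kg.
Tool frame: the origin (TCP) lies on the centre line of the jaws, within the pads' length; the fingertips stand 17 mm ahead of it and the grasp point (between the pads) lies 2 mm behind it; x points along the fingers, y is the direction in which the jaws open and shut, and the axes are right-handed (so a half turn about x gives the same grasp; the last joint's range is limited). The gripper opens to 93 mm and grips with 3 to 60 N. Pads are 15 mm wide; open, the fingers measure 128 mm over their backs; the gripper's body (75 mm by 188 mm) begins 65 mm behind the grasp point.
Start: joints at [1.231, 0.351, 1.652, -0, 1.139, -0.085], TCP at [138.597, 532.236, 235.633] pointing down, gripper open.
Joint ranges: [-2.75, 2.75], [-0.79, 2.1], [0.01, 2.65], [-1.57, 4.71], [0.07, 3.14], [-2.87, 2.87]. Speed limits (rad/s): [2.22, 2.22, 2.79, 3.14, 3.14, 3.14].

INTERFACE

Orientations are given as a unit quaternion [w, x, y, z].
In Python, from workcell import robot gives the robot as it stands.
- The arm moves only by the tool carry_out, never from a script. Its arguments are lists of equal length, an entry for each row: "turn": the turn, a rotation vector about the tool's x, y, z scaled (see below), a list of three; "translation": the shift along the tool's x, y, z scaled (see below), a list of three; "claw": the opening in per cent of the stroke, from 0 (shut) to 100 (fully open). In form: {"turn": [[ax, ay, az], ...], "translation": [[dx, dy, dz], ...], "claw": [claw, ...]}. A call has 1 to 8 rows; each row is the pose to reach, as a shift and turn from the pose measured when the call began, along the tool's axes at that moment; what a row does not reach only later rows make up. The controller multiplies each number of a shift by 0.1 m and each number of a turn by 45 degrees. A row lasts 1/8 s, in which the tool goes at most 62.5 mm and 10.7 degrees, less where a joint would pass 70% of its speed; a pose out of reach is approached as far as the arm can. A call with a number of a shift or a turn outside -1 to 1 is refused whole. A call with a gripper value outside its range is refused whole. The fingers move at their own pace and stop on an object; the grip force is fixed at half the most. Time passes only in rows, so rows that repeat a pose let the fingers close. It gives the time, the measured TCP pose, the force and the opening at its end, in the units of the state.
- robot.read_state(): the state, without advancing time (a new reading comes with each control period).
- robot.camera(name): name is "side" or "top"; returns a dict with "img" (480x640x3 uint8, blue, green, red), "z_map" (480x640 float32, mm along the optical axis (not along the pixel's ray), 0 where there is no reading), "fx", "fy", "cx", "cy" (pixels), "k1" (the pictures are not rectified: a ray, as slopes to the right and down, at radius r is drawn at 1 + k1 r^2 times it, then the intrinsics apply), "R" (3x3) and "t" (3): a world point X has camera coordinates R X + t. Camera axes: x right, y down, z forward; pixel columns grow to the right and rows downward; lengths in mm; the calibration is good to about 2 mm. A picture is of the moment at which its call begins.
- robot.job_done(): hands the job in, once; it reports no verdict.
The state is a dict: "time_s": time; "qpos": joint angles; "dq": joint speeds; "joint_torque": joint torques, N m; "ee_pos": TCP position; "eef_rot": TCP orientation; "contact_force": force on the tool from outside, world axes, zero at the start; "moment": the same for the moment, N m; "grip_width": finger opening in mm.
Only numpy, scipy, OpenCV 4.12 (cv2) and the standard library are available. Lean on these libraries where they do the work, as an engineer would, in place of code of your own. Each camera call takes 0.05 s, during which the arm holds its last target. There are 200 camera calls.

TASK

The wooden case of polished stones that stands open on its brass stay is ready to go out: lift its lid off the stay and lean it back, fold the stay down flat along the side of the case, then lower the lid by hand and press it until the catch snaps and the lid lies fully shut. Never let the lid fall, put no weight on its glass, and leave the label roll, the torch and the spray bottle near it where they are.

Things in the scene. Friction and masses are not known exactly. Their poses are not given: they have to be found in the camera images.
- case: fixed wooden specimen case without its lid: 150 (x, front to back) x 200 (y) x 60 mm high, walls 9 mm, stones bedded in it below the rim. Origin: centre of its underside on the desk, z up; its front, with the opening side of the lid, faces its own -x. The hinge line of the lid runs along y at x = +77, z = 61 mm. A spring ball catch sits inside the middle of the front wall
- case_lid (a joint): angle of the hinged lid: 0 = shut, grows as the front edge rises, about 1.0 as it stands on the stay, 1.68 = leaned back against its stop, where it stays by its weight (past about 1.6). Elsewhere it falls if let go. Coming down it meets the catch at about 0.055 (front edge about 9 mm above shut), rests on it, and takes about 10 N at the front rail to snap through
- lid_front (a point): middle of the lid's front edge, at half its thickness; turns with the lid (its -x points out of the front edge, z out of the upper face). The lid is 12 mm thick, 200 mm wide, about 0.36 kg, reaches 170 mm from the hinge line (its lower face lies in the plane of the hinge line) and so overhangs the base's front by 18 mm. The wooden front rail is 44 mm deep, side rails 24 mm
- catch_tongue (a point): lower end of the brass catch tongue, 22 mm wide and 3 mm thick, that hangs 17 mm below the lid's lower face at the middle of its width, 138 mm from the hinge line; beside it the lower face is free
- lid_glass: glass pane in the lid, 3 mm thick at half the lid's thickness, 108 x 156 mm, from 26 to 126 mm from the hinge line in view; origin on the hinge line
- lid_stud (a point): brass stud, 8 mm thick, that stands out 28 mm from the left (case +y) edge of the lid, 85 mm from the hinge line; the point lies in the stay's plane
- lid_stay (a joint): angle of the brass stay about its pivot: 0 = folded flat, pointing to the case's back (+x); 0.84 = raised against its stop, the stud of the lid standing in its forked end. It stays where it is left (about 1 N at its middle moves it)
- stay_pivot (a point): pivot of the stay on the case's left side: case frame x = -50, y = +118, z = 40 mm; axis along the case's y. The stay is a bar 6 mm thick (along y), 10 mm deep, with 15 mm of space between it and the case's side wall
- stay_end (a point): floor of the notch in the stay's forked end, 125 mm from the pivot; the prongs reach 10 mm further
- label_roll: white roll of labels lying flat, 74 mm wide, 30 mm high; bystander; origin under its centre
- torch: grey hand torch lying down, 100 x 28 x 27 mm; bystander; origin under its centre
- spray_bottle: blue spray bottle standing, 72 x 60 x 160 mm; bystander; origin under its centre

How it is judged:
By the outcome, as a careful person would: the job done as asked, in the order asked, and still so for the second after the job is handed in, with the robot touching nothing.
It also fails if it takes over 64 s, if anything falls off the work surface, if the arm or the gripper's body presses on something with over 40 N, if the wrist force passes 120 N, or if a joint passes its speed limit or range.

## Working session

There is one attempt and no reset: what is moved stays moved. The work goes in short steps, Python scripts to look and compute and a tool call to move; the robot and the scene stay as the last step left them, time stands still between calls to the robot, and variables do not carry over. Pictures are saved under pics/ and viewed, about 8 in all and at most 12, crops included, and the job is handed in when it is done.

Besides the shell and the picture viewer there is one more tool, called as name(argument=value, ...) on one line, values as JSON. carry_out: Moves the arm, as the interface text tells. Shifts and turns lie within -1 to 1; 1 stands for 0.1 m of shift or 45 degrees of turn. Its arguments: {"type":"object","properties":{"turn":{"type":"array","items":{"type":"array","items":{"type":"number","minimum":-1,"maximum":1}}},"translation":{"type":"array","items":{"type":"array","items":{"type":"number","minimum":-1,"maximum":1}}},"claw":{"type":"array","items":{"type":"number"}}},"required":["turn","translation","claw"]}

```bash
ls; mkdir -p pics; cat > h.py <<'E'
import numpy as np, cv2
from workcell import robot
from scipy.spatial.transform import Rotation as Ro
def cam(n): return robot.camera(n)
def cloud(c):
    v,u=np.mgrid[0:480,0:640]
    x=(u-c['cx'])/c['fx']; y=(v-c['cy'])/c['fy']
    r0=np.hypot(x,y); r=r0.copy()
    for _ in range(8): r=r0/(1+c['k1']*r*r)
    s=np.where(r0>0,r/np.maximum(r0,1e-9),1)
    z=c['z_map']; P=np.stack([x*s*z,y*s*z,z],-1)
    W=(P-np.array(c['t']))@np.array(c['R'])
    W[z<=0]=np.nan
    return W
def tcp():
    s=robot.read_state(); q=np.array(s['eef_rot']); return np.array(s['ee_pos']),Ro.from_quat(q[[1,2,3,0]]).as_matrix(),s
E
python3 - <<'E'
from h import *
for n in('top','side'):
    c=cam(n); cv2.imwrite(f'pics/{n}0.png',c['img']); W=cloud(c); np.savez(f'{n}0.npz',W=W,img=c['img'])
    print(n,{k:np.round(c[k],3).tolist() for k in('fx','fy','cx','cy','k1','R','t')})
    print((-np.array(c['R']).T@c['t']).round())
p,R,s=tcp(); print(s); print(R.round(3))
E
```

```text
pics
top {'fx': 464.464, 'fy': 464.464, 'cx': 329.413, 'cy': 227.264, 'k1': -0.009, 'R': [[0.013, -0.999, 0.032], [-0.982, -0.019, -0.185], [0.186, -0.029, -0.982]], 't': [-205.053, 522.353, 1009.154]}
[ 328. -166. 1094.]
side {'fx': 444.205, 'fy': 444.205, 'cx': 316.666, 'cy': 246.614, 'k1': -0.092, 'R': [[-1.0, 0.024, 0.017], [0.003, 0.638, -0.77], [-0.03, -0.769, -0.638]], 't': [554.508, 160.029, 869.274]}
[580. 553. 669.]
{'time_s': 0.1, 'qpos': array([ 1.23141952e+00,  3.51171144e-01,  1.65232994e+00, -1.92395661e-05,
        1.13911848e+00, -8.45930303e-02]), 'dq': array([ 3.44022291e-04, -1.85132762e-03, -1.25865418e-03,  1.20605622e-03,
       -8.07494599e-05, -3.62353071e-04]), 'joint_torque': array([ 1.91617029e-03, -4.98022878e+01, -2.85707849e+01,  7.00617861e-02,
        2.38804804e-02, -4.42777412e-05]), 'ee_pos': array([138.5009177 , 531.98213497, 235.17285975]), 'eef_rot': array([ 0.70130675,  0.08947714,  0.70144745, -0.09018962]), 'contact_force': array([-0.34929435,  0.0671182 ,  0.12230218]), 'moment': array([ 0.05242983, -0.03650038,  0.02536742]), 'grip_width': 92.95576440586903}
[[-0.     0.252  0.968]
 [-0.001  0.968 -0.252]
 [-1.    -0.001 -0.   ]]
```

View pics/top0.png

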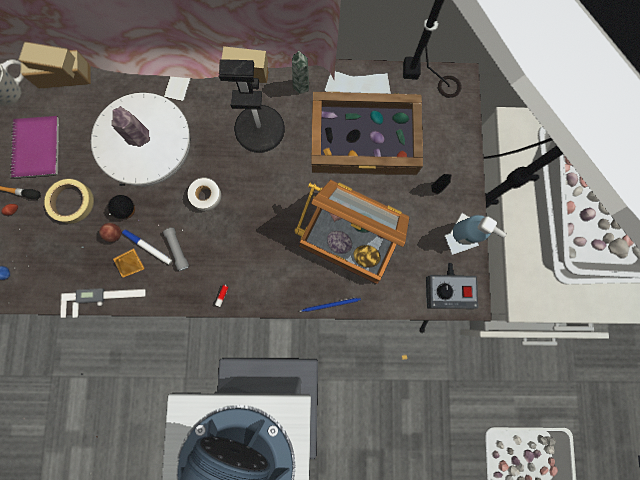

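View pics/side0.png

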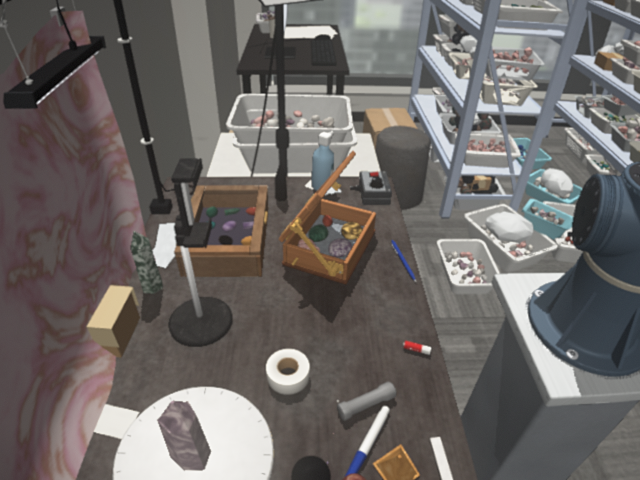

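The top view shows the case at about (355,235) with its stay on the left at (312,210). The lid is open towards the back, and the front faces the robot, yawed. The dark open box at (367,130) is a different one. The side view shows the case at (330,240), the stay at (315,247) and the lid edge at (340,172). Next I'll measure the case pose from depth.

```bash
python3 - <<'E'
from h import *
for n,(u0,u1,v0,v1) in (('top',(290,415,175,285)),('side',(270,385,145,290))):
    d=np.load(n+'0.npz'); W=d['W'][v0:v1,u0:u1]; I=d['img'][v0:v1,u0:u1]
    hsv=cv2.cvtColor(I,cv2.COLOR_BGR2HSV)
    wood=(hsv[...,0]>5)&(hsv[...,0]<24)&(hsv[...,1]>100)&(hsv[...,2]>50)
    P=W[wood]; P=P[np.isfinite(P).all(1)]
    rim=P[(P[:,2]>52)&(P[:,2]<65)]
    r=cv2.minAreaRect(rim[:,:2].astype(np.float32)); print(n,len(P),'rim',len(rim),np.round(r[0]),np.round(r[1]),round(r[2],1)); print(cv2.boxPoints(r).round())
    hi=P[P[:,2]>80]; print(' hi',len(hi),hi.min(0).round(),hi.max(0).round(), 'top pts',hi[hi[:,2]>hi[:,2].max()-8].mean(0).round())
    np.save(n+'_wood.npy',P)
E
```

```text
top 3778 rim 699 [ 493. -229.] [221.  92.] 65.5
[[ 405. -310.]
 [ 489. -348.]
 [ 580. -147.]
 [ 497. -109.]]
 hi 1987 [ 462. -371.   80.] [ 627. -134.  214.] top pts [ 508. -249.  208.]
side 4631 rim 988 [ 521. -240.] [225. 151.] 65.3
[[ 406. -311.]
 [ 543. -374.]
 [ 637. -170.]
 [ 500. -106.]]
 hi 943 [ 467. -352.   80.] [ 627. -132.  211.] top pts [ 516. -229.  207.]
```

```bash
cat >> h.py <<'E'
C=np.array([515.5,-251,0]); YAW=np.radians(-24.6)
Rc=Ro.from_euler('z',YAW).as_matrix()
def tocase(P): return (P-C)@Rc
def toworld(P): return np.asarray(P,float)@Rc.T+C
def lidpt(th,rho,y,h=6): # point in case frame
    return np.array([77-rho*np.cos(th)+h*np.sin(th),y,61+rho*np.sin(th)+h*np.cos(th)])
def pose(th_p,pt):  # tool x pitched th_p below horizontal along case +x, tool z=-case y
    c,s=np.cos(th_p),np.sin(th_p)
    return toworld(pt),Rc@np.array([[c,s,0],[0,0,-1],[-s,c,0]])
def delta(p1,R1,p0=None,R0=None):
    if p0 is None: p0,R0,_=tcp()
    t=R0.T@(p1-p0)/100; w=Ro.from_matrix(R0.T@R1).as_rotvec()/np.radians(45)
    return t.round(3),w.round(3)
E
python3 - <<'E'
from h import *
for n in('top','side'):
    P=tocase(np.load(n+'_wood.npy'))
    lid=P[(P[:,2]>85)&(abs(P[:,1])<95)]
    a=np.polyfit(lid[:,2],lid[:,0],1) ; 
    m=lid[:,[0,2]]; U,S,V=np.linalg.svd(m-m.mean(0),full_matrices=False)
    print(n,'lid n',len(lid),'ang',np.arctan2(V[0,1],-V[0,0]),'y',lid[:,1].min(),lid[:,1].max(),'top',lid[lid[:,2]>205].mean(0), 'thick',(m-m.mean(0))@V[1].round(3)@np.eye(1) if 0 else S)
    th=1.0; d=(lid[:,[0,2]]-[77,61])@np.array([np.sin(th),np.cos(th)]); print(' normal offset pct',np.percentile(d,[2,25,50,75,98]).round(1),'rho max',((lid[:,[0,2]]-[77,61])@np.array([-np.cos(th),np.sin(th)])).max().round(1))
    st=P[(P[:,1]>108)&(P[:,2]>30)]; print(' stay',len(st),st[:,1].mean(),np.percentile(st,[1,99],axis=0).round())
    k=np.polyfit(st[:,0],st[:,2],1); print(' stay ang',np.arctan(k[0]),'z at x=-50',np.polyval(k,-50))
    rim=P[(P[:,2]>54)&(P[:,2]<66)]; print(' rim',np.percentile(rim,[1,99],axis=0).round(1))
# transit: pre-pose
p,R=pose(1.0,lidpt(1.0,165+100,-45)); print(p.round(),delta(p,R))
print(R.round(2))
E
```

```text
top lid n 1639 ang 0.9764403989057601 y -94.96858777698986 94.84956673446624 top [ -8.20222966  -0.7114402  207.91034786] thick [1994.38492105  174.66911887]
 normal offset pct [-0.3  8.  10.8 11.5 12.4] rho max 175.0
 stay 208 117.3859202794784 [[-57. 108.  34.]
 [ 42. 127. 145.]]
 stay ang 0.7886659545520782 z at x=-50 50.356804807242014
 rim [[-75.4 -99.2  54.9]
 [ 14.4 118.4  64.6]]
side lid n 399 ang -2.169006794207825 y -93.39851456568204 94.74468863483784 top [ -7.92327306  13.46567865 207.42262022] thick [947.23604277 123.60854539]
 normal offset pct [-13.2   3.7   7.5  10.8  12.5] rho max 172.2
 stay 425 120.60277725546071 [[-56. 109.  33.]
 [ 42. 130. 143.]]
 stay ang 0.7301469778678602 z at x=-50 47.422170752839534
 rim [[-74.4 -98.3  54.1]
 [ 74.9 121.6  63. ]]
[ 441. -266.  287.] (array([-0.514, -6.964,  4.941]), array([ 2.155, -0.631,  0.532]))
[[ 0.49  0.77 -0.42]
 [-0.22 -0.35 -0.91]
 [-0.84  0.54  0.  ]]
```

carry_out(turn=[[0,0,0],[0,0,0],[0,0,0]], translation=[[-0.2,-1,0.8],[-0.2,-1,0.8],[-0.2,-1,0.8]], claw=[100,100,100])

```text
time_s: 0.48
ee_pos: [191.6, 412.8, 255.8]
eef_rot: [0.701, 0.09, 0.701, -0.091]
contact_force: [-0.2, 0.6, -0.2]
grip_width: 92.8
```

carry_out(turn=[[0,0,0],[0,0,0],[0,0,0]], translation=[[-0.2,-1,0.8],[-0.2,-1,0.8],[-0.2,-1,0.8]], claw=[100,100,100])

```text
time_s: 0.85
ee_pos: [244.5, 294.2, 276.3]
eef_rot: [0.701, 0.092, 0.701, -0.092]
contact_force: [0.5, 0.4, -0.5]
grip_width: 93.3
```

carry_out(turn=[[0,0,0],[0,0,0],[0,0,0]], translation=[[-0.2,-1,0.8],[-0.2,-1,0.8],[-0.2,-1,0.8]], claw=[100,100,100])

```text
time_s: 1.23
ee_pos: [297.4, 175.5, 296.9]
eef_rot: [0.702, 0.094, 0.7, -0.093]
contact_force: [1.7, 0.1, -1.0]
grip_width: 92.9
```

carry_out(turn=[[0,0,0],[0,0,0],[0,0,0]], translation=[[-0.2,-1,0.8],[-0.2,-1,0.8],[-0.2,-1,0.8]], claw=[100,100,100])

```text
time_s: 1.6
ee_pos: [349.8, 56.7, 317.1]
eef_rot: [0.701, 0.095, 0.7, -0.095]
contact_force: [-0.4, 0.8, 0.6]
grip_width: 93.0
```

carry_out(turn=[[1,0,0],[1,0,0],[1,0,0],[1,0,0],[1,0,0]], translation=[[-0.2,-1,0.5],[-0.2,-1,0.5],[-0.2,-1,0.5],[-0.2,-1,0.5],[-0.2,-1,0.5]], claw=[60,60,60,60,60])

```text
time_s: 2.22
ee_pos: [372.0, -51.1, 336.7]
eef_rot: [0.611, 0.357, 0.611, -0.356]
contact_force: [-0.6, 0.2, 0.1]
grip_width: 56.3
```

```bash
python3 - <<'E'
from h import *
p,R,s=tcp(); print(p,s['qpos'].round(2),s['time_s']); print(R.round(2))
p1,R1=pose(1.0,lidpt(1.0,165+110,-45)); print(p1.round(),delta(p1,R1))
E
```

```text
[371.98536172 -51.12612268 336.67041338] [-0.26 -0.09  1.91  0.    1.32 -0.78] 2.225
[[ 0.    0.87  0.49]
 [ 0.    0.49 -0.87]
 [-1.    0.   -0.  ]]
[ 436. -264.  296.] (array([ 0.409, -0.491,  2.171]), array([ 1.168, -0.344,  0.669]))
```

carry_out(turn=[[0.6,-0.17,0.33],[0.6,-0.17,0.33],[0.6,-0.17,0.33],[0.6,-0.17,0.33]], translation=[[0.1,-0.3,1],[0.1,-0.3,1],[0.1,-0.3,1],[0.1,-0.3,1]], claw=[40,40,40,40])

```text
time_s: 2.72
ee_pos: [395.3, -151.2, 326.0]
eef_rot: [0.59, 0.54, 0.42, -0.429]
contact_force: [-0.1, -0.4, -0.8]
grip_width: 37.2
```

```bash
python3 - <<'E'
from h import *
p,R,s=tcp(); print(p,s['qpos'].round(2),s['time_s'],s['grip_width'])
p1,R1=pose(1.0,lidpt(1.0,165+100,-45)); print(p1.round(),delta(p1,R1))
E
```

```text
[ 395.26409828 -151.1939967   325.99348796] [-0.54 -0.12  1.99  0.12  1.01 -0.63] 2.725 37.24872520495914
[ 441. -266.  287.] (array([0.561, 0.276, 1.14 ]), array([ 0.571, -0.17 ,  0.343]))
```

carry_out(turn=[[0.571,-0.17,0.343],[0.571,-0.17,0.343],[0.571,-0.17,0.343],[0.571,-0.17,0.343]], translation=[[0.3,0.2,1],[0.3,0.28,1],[0.4,0.28,1],[0.4,0.28,1]], claw=[40,40,40,40])

```text
time_s: 3.22
ee_pos: [437.1, -249.7, 300.5]
eef_rot: [0.535, 0.677, 0.203, -0.463]
contact_force: [0.6, -0.2, -0.0]
grip_width: 37.3
```

```bash
python3 - <<'E'
from h import *
p,R,s=tcp(); print(p,s['qpos'].round(2),s['time_s'],s['grip_width'])
p1,R1=pose(1.0,lidpt(1.0,165,-45)); print(p1.round(),delta(p1,R1))
c=cam('side'); cv2.imwrite('pics/s1.png',cv2.resize(c['img'][100:300,220:420],(800,800))[:600])
E
```

```text
[ 437.05986411 -249.68301851  300.5253219 ] [-0.68 -0.03  2.05  0.25  0.59 -0.43] 3.225 37.32699645516178
[ 490. -289.  203.] (array([1.169, 0.023, 0.139]), array([ 0.007, -0.004,  0.005]))
```

View pics/s1.png

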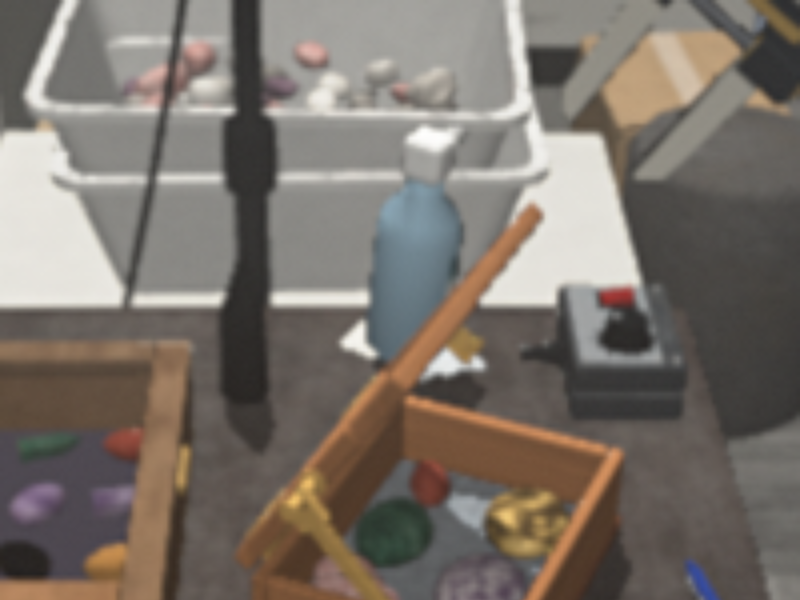

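carry_out(turn=[[0,0,0],[0,0,0],[0,0,0],[0,0,0]], translation=[[0.3,0.02,0.14],[0.6,0.02,0.14],[0.8,0.02,0.14],[0.95,0.02,0.14]], claw=[40,40,40,40])

```text
time_s: 3.78
ee_pos: [481.1, -284.1, 222.4]
eef_rot: [0.537, 0.676, 0.205, -0.462]
contact_force: [0.2, -0.2, 0.2]
grip_width: 37.0
```

```bash
python3 - <<'E'
from h import *
p,R,s=tcp(); print(p,s['qpos'].round(2),s['time_s'],s['contact_force'].round(1))
p1,R1=pose(1.0,lidpt(1.0,165,-45)); print(p1.round(),delta(p1,R1))
c=cam('side'); cv2.imwrite('pics/s2.png',cv2.resize(c['img'][120:260,270:410],(600,600),interpolation=cv2.INTER_CUBIC))
E
```

```text
[ 481.0891061  -284.09879661  222.41096555] [-0.68  0.19  2.02  0.36  0.4  -0.56] 3.775 [ 0.2 -0.2  0.2]
[ 490. -289.  203.] (array([ 0.219, -0.016,  0.007]), array([ 0.015, -0.007,  0.005]))
```

View pics/s2.png

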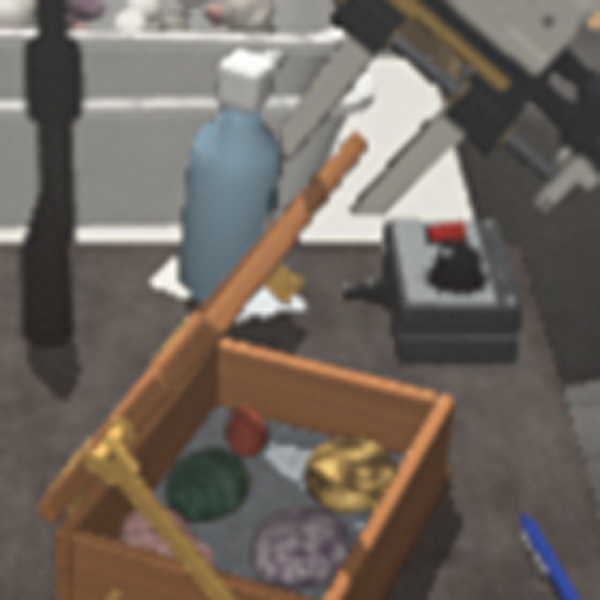

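carry_out(turn=[[0,0,0],[0,0,0],[0,0,0],[0,0,0],[0,0,0],[0,0,0],[0,0,0]], translation=[[0.12,-0.01,0],[0.22,-0.01,0],[0.22,-0.01,0],[0.22,-0.01,0],[0.22,-0.01,0],[0.22,-0.01,0],[0.22,-0.01,0]], claw=[40,40,25,10,5,5,5])

```text
time_s: 4.7
ee_pos: [491.0, -288.8, 202.4]
eef_rot: [0.536, 0.676, 0.204, -0.462]
contact_force: [-2.2, 1.1, 5.6]
grip_width: 11.9
```

```bash
python3 - <<'E'
from h import *
p,R,s=tcp(); print(p,s['qpos'].round(2),s['time_s'],s['contact_force'].round(1),s['moment'].round(2),s['grip_width'])
pc=tocase(p); print('case',pc, 'pitch',np.arctan2(-R[2,0],np.hypot(R[0,0],R[1,0])))
d=np.load('top0.npz');W=d['W'];I=d['img']
h=cv2.cvtColor(I,cv2.COLOR_BGR2HSV); m=(h[...,0]>90)&(h[...,0]<115)&(h[...,1]>60); m[:200]=0;m[260:]=0;m[:,:440]=0;m[:,510:]=0
b=W[m]; b=b[np.isfinite(b).all(1)&(b[:,2]>40)] if m.any() else b
print('bottle',b.mean(0),b.min(0),b.max(0),'case',tocase(b.mean(0)))
# arc from measured radius/angle of TCP about hinge
v=pc[[0,2]]-[77,61]; th0=np.arctan2(v[1],-v[0]); rad=np.hypot(*v); print('th0',th0,'rad',rad)
pit0=np.arctan2(-R[2,0],np.hypot(R[0,0],R[1,0]))
for dth in np.arange(.1,.75,.1):
    a=th0+dth; q=pc.copy(); q[0]=77-rad*np.cos(a); q[2]=61+rad*np.sin(a)
    R1=Rc@Ro.from_rotvec([0,dth,0]).as_matrix()@Rc.T@R
    print(round(dth,2),*delta(toworld(q),R1))
E
```

```text
[ 491.04379365 -288.7581236   202.40203538] [-0.68  0.24  2.02  0.4   0.36 -0.6 ] 4.7 [-2.2  1.1  5.6] [ 0.19  0.32 -0.2 ] 11.865497828929767
case [ -6.5184843  -44.51169834 202.40203538] pitch 1.0046511645047236
bottle [ 518.74980066 -508.61746686   96.37564079] [ 492.91637563 -544.86751407   40.07100381] [ 549.72105395 -494.36336486  125.37167639] case [ 110.19603931 -232.8822736    96.37564079]
th0 1.0372834857618358 rad 164.22506760655517
0.1 [0.014 0.164 0.002] [ 0.001  0.001 -0.127]
0.2 [0.043 0.325 0.004] [ 0.001  0.003 -0.255]
0.3 [0.089 0.483 0.005] [ 0.002  0.004 -0.382]
0.4 [0.15  0.635 0.007] [ 0.002  0.005 -0.509]
0.5 [0.227 0.78  0.009] [ 0.003  0.007 -0.637]
0.6 [0.317 0.917 0.011] [ 0.004  0.008 -0.764]
0.7 [0.42  1.045 0.013] [ 0.004  0.009 -0.891]
```

carry_out(turn=[[0,0,-0.064],[0,0,-0.127],[0,0,-0.19],[0,0,-0.255],[0,0,-0.32],[0,0,-0.382],[0,0,-0.382]], translation=[[0.004,0.082,0],[0.014,0.164,0],[0.026,0.245,0],[0.043,0.325,0],[0.064,0.405,0],[0.089,0.483,0],[0.089,0.483,0]], claw=[5,5,5,5,5,5,5])

```text
time_s: 5.58
ee_pos: [532.9, -307.9, 220.8]
eef_rot: [0.461, 0.638, 0.303, -0.537]
contact_force: [-4.1, -3.6, 3.3]
grip_width: 12.2
```

```bash
cat >> h.py <<'E'
def arc(th1,n,lift=0):
    p,R,s=tcp(); pc=tocase(p); v=pc[[0,2]]-[77,61]; a0=np.arctan2(v[1],-v[0]); rad=np.hypot(*v)
    pit=np.arctan2(-R[2,0],(Rc.T@R[:,0])[0])
    print('TCP case',pc.round(1),'a0',a0.round(3),'rad',rad.round(1),'pitch',pit.round(3),'q',s['qpos'].round(2),'t',s['time_s'],'F',s['contact_force'].round(1),'M',s['moment'].round(2),'w',round(s['grip_width'],1))
    for k in range(1,n+1):
        d=(th1-pit)*k/n; a=a0+d; q=pc.copy(); q[0]=77-rad*np.cos(a); q[2]=61+rad*np.sin(a)
        t,w=delta(toworld(q),Rc@Ro.from_rotvec([0,d,0]).as_matrix()@Rc.T@R); print(round(pit+d,3),t.tolist(),w.tolist())
E
python3 -c "
from h import *
arc(1.68,6)"
```

```text
TCP case [ 39.6 -44.5 220.8] a0 1.341 rad 164.2 pitch 1.304 q [-0.62  0.37  1.68  0.07  0.82 -0.24] t 5.575 F [-4.1 -3.6  3.3] M [-0.54  0.78 -0.48] w 12.2
1.367 [0.007, 0.103, 0.001] [0.0, 0.001, -0.08]
1.43 [0.02, 0.204, 0.002] [0.0, 0.002, -0.159]
1.492 [0.04, 0.305, 0.004] [0.0, 0.003, -0.239]
1.555 [0.066, 0.405, 0.005] [0.0, 0.004, -0.319]
1.617 [0.098, 0.502, 0.006] [0.0, 0.005, -0.398]
1.68 [0.136, 0.598, 0.007] [0.0, 0.006, -0.478]
```

carry_out(turn=[[0,0,-0.08],[0,0,-0.159],[0,0,-0.239],[0,0,-0.319],[0,0,-0.398],[0,0,-0.467],[0,0,-0.467]], translation=[[0.007,0.103,0],[0.02,0.204,0],[0.04,0.305,0.004],[0.066,0.405,0.005],[0.098,0.502,0.006],[0.131,0.585,0.007],[0.131,0.585,0.007]], claw=[5,5,5,5,5,5,5])

```text
time_s: 6.45
ee_pos: [587.7, -333.2, 223.4]
eef_rot: [-0.356, -0.572, -0.414, 0.612]
contact_force: [-1.4, -1.9, 2.7]
grip_width: 11.7
```

```bash
python3 -c "
from h import *
arc(1.68,1)"
```

```text
TCP case [ 99.9 -44.6 223.4] a0 1.711 rad 164.0 pitch 1.671 q [-0.58  0.64  1.22 -0.02  1.38 -0.16] t 6.45 F [-1.4 -1.9  2.7] M [-0.1   0.57 -0.18] w 11.7
1.68 [0.001, 0.015, 0.0] [-0.0, 0.0, -0.012]
```

carry_out(turn=[[0,0,0],[0,0,0],[0,0,0],[0,0,0],[0,0,0],[0,0,0]], translation=[[0,0.01,0],[0,0.01,0],[0,0.01,0],[-0.2,0.01,0],[-0.5,0,0],[-0.7,0,0]], claw=[15,25,35,40,40,40])

```text
time_s: 7.2
ee_pos: [594.4, -335.9, 294.5]
eef_rot: [-0.356, -0.572, -0.414, 0.612]
contact_force: [0.4, -0.3, -0.4]
grip_width: 37.1
```

```bash
python3 - <<'E'
from h import *
c=cam('side'); cv2.imwrite('pics/s3.png',cv2.resize(c['img'][120:300,250:430],(600,600),interpolation=cv2.INTER_CUBIC))
W=cloud(c); P=tocase(W[120:300,250:430].reshape(-1,3)); I=c['img'][120:300,250:430].reshape(-1,3)
h=cv2.cvtColor(I[None],cv2.COLOR_BGR2HSV)[0]
st=P[(P[:,1]>110)&(P[:,1]<130)&(P[:,2]>30)&(P[:,2]<160)&(h[:,1]>90)]
print(len(st),np.percentile(st,[1,99],axis=0).round()); k=np.polyfit(st[:,0],st[:,2],1); print('stay ang',np.arctan(k[0]))
for x in range(-60,70,10):
    q=st[abs(st[:,0]-x)<5]; print(x,len(q),q.mean(0).round(1) if len(q) else '')
# push pose: tool down, tool y along case y: tool z = x cross y
R1=Rc@np.array([[0,0,1],[0,1,0],[-1,0,0]]).astype(float)
for R in (R1,R1@np.diag([1,-1,-1])):
    p1=toworld([5,124,260]); print(p1.round(),delta(p1,R))
arc(1.68,1)
E
```

```text
515 [[-56. 111.  33.]
 [139. 130. 149.]]
stay ang 0.18715043654572022
-60 9 [-56.1 116.9  42.4]
-50 53 [-49.6 119.6  45.6]
-40 37 [-40.4 120.7  50.7]
-30 34 [-30.3 120.5  62.5]
-20 37 [-20.2 120.7  73.8]
-10 35 [-10.  120.8  85.6]
0 38 [  0.2 120.7  96.1]
10 33 [ 10.1 121.1 107.8]
20 42 [ 20.1 121.  120.3]
30 50 [ 29.7 120.7 131.8]
40 30 [ 39.9 118.9  90.7]
50 0 
60 0 
[ 572. -140.  260.] (array([ 0.46 , -0.968, -1.697]), array([-1.984, -0.092,  0.099]))
[ 572. -140.  260.] (array([ 0.46 , -0.968, -1.697]), array([2.013, 0.099, 0.092]))
TCP case [107.8 -44.4 297. ] a0 1.7 rad 238.0 pitch 1.666 q [-0.58  0.61  1.1  -0.02  1.52 -0.16] t 7.25 F [-0.2 -0.4  2.5] M [-0.12  0.02 -0.  ] w 37.0
1.68 [0.001, 0.033, 0.0] [-0.0, 0.0, -0.018]
```

View pics/s3.png

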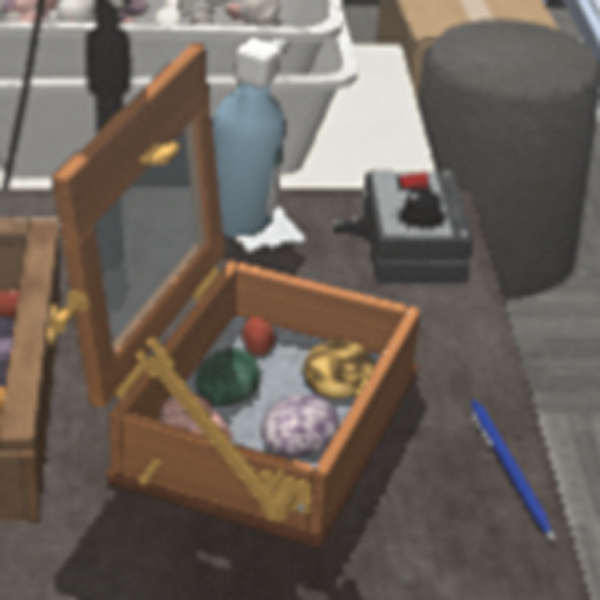

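The lid leans back by itself: its frame shows at (150,150) in the crop, with the tongue at (160,150). The stay is still raised from (285,500) to (145,350), and I measured it at about 0.85. Next I'll move to fold the stay.

carry_out(turn=[[1,0.05,0.05],[1,0.05,0.05],[1,0.05,0.05],[1,0.05,0.05],[1,0.05,0.05]], translation=[[0,-0.5,-0.5],[0,-0.8,-1],[0,-0.97,-1],[0,-0.97,-1],[0,-0.97,-1]], claw=[0,0,0,0,0])

```text
time_s: 7.88
ee_pos: [547.0, -205.4, 305.8]
eef_rot: [-0.114, -0.685, -0.143, 0.705]
contact_force: [0.1, 0.1, 0.5]
grip_width: 0.6
```

```bash
cat >> h.py <<'E'
RS=Rc@np.array([[0,0,1],[0,1,0],[-1,0,0]]).astype(float)@np.diag([1,-1,-1])
def st(pt,R):
    p,R0,s=tcp(); print('case',tocase(p).round(1),'q',s['qpos'].round(2),'t',round(s['time_s'],2),'F',s['contact_force'].round(1),'w',round(s['grip_width'],1)); print(*delta(toworld(pt),R))
E
python3 -c "
from h import *
st([5,124,220],RS)"
```

```text
case [  9.7  54.6 305.8] q [-0.45  0.38  1.44  0.02  1.37  0.75] t 7.88 F [0.1 0.1 0.5] w 0.6
[ 0.871 -0.481 -0.48 ] [1.013 0.046 0.044]
```

carry_out(turn=[[1,0.045,0.045],[1,0.045,0.045],[1,0.045,0.045],[1,0.045,0.045],[1,0.045,0.045]], translation=[[0.2,-0.48,-0.48],[0.4,-0.48,-0.48],[0.6,-0.48,-0.48],[0.87,-0.48,-0.48],[0.87,-0.48,-0.48]], claw=[0,0,0,0,0])

```text
time_s: 8.5
ee_pos: [570.7, -140.1, 217.5]
eef_rot: [0.147, -0.69, 0.147, 0.693]
contact_force: [0.1, 0.7, 0.4]
grip_width: 0.6
```

```bash
python3 -c "
from h import *
st([5,124,140],RS)
R=tcp()[1]; print((Rc.T@R).round(2))"
```

```text
case [  4.  123.8 217.5] q [-0.32  0.44  1.57 -0.    1.14  1.67] t 8.5 F [0.1 0.7 0.4] w 0.6
[ 0.775 -0.003 -0.013] [ 0.013  0.006 -0.002]
[[-0.    0.01 -1.  ]
 [-0.   -1.   -0.01]
 [-1.    0.    0.  ]]
```

carry_out(turn=[[0,0,0],[0,0,0],[0,0,0],[0,0,0],[0,0,0]], translation=[[0.4,0,0],[0.7,0,0],[0.8,0,0],[0.9,0,0],[1.0,0,0]], claw=[0,0,0,0,0])

```text
time_s: 9.12
ee_pos: [570.8, -140.2, 117.9]
eef_rot: [0.147, -0.691, 0.147, 0.693]
contact_force: [0.2, 0.5, 0.6]
grip_width: 0.3
```

```bash
python3 -c "
from h import *
st([5,124,62],RS)"
```

```text
case [  4.2 123.7 117.9] q [-0.32  0.56  1.65 -0.    0.94  1.67] t 9.12 F [0.2 0.5 0.6] w 0.3
[ 0.559 -0.003 -0.01 ] [ 0.014  0.004 -0.001]
```

carry_out(turn=[[0,0,0],[0,0,0],[0,0,0],[0,0,0],[0,0,0],[0,0,0]], translation=[[0.1,0,0],[0.2,0,0],[0.3,0,0],[0.4,0,0],[0.5,0,0],[0.54,0,0]], claw=[0,0,0,0,0,0])

```text
time_s: 9.88
ee_pos: [570.4, -140.1, 63.1]
eef_rot: [0.147, -0.69, 0.147, 0.693]
contact_force: [-0.5, -0.6, 0.4]
grip_width: 0.6
```

```bash
cat > stay.py <<'E'
from h import *
for n in('side','top'):
    c=cam(n); W=cloud(c); P=tocase(W.reshape(-1,3)); h=cv2.cvtColor(c['img'],cv2.COLOR_BGR2HSV).reshape(-1,3)
    q=P[(P[:,1]>111)&(P[:,1]<130)&(P[:,2]>15)&(P[:,2]<160)&(h[:,1]>90)&(abs(P[:,0])<110)]
    print(n,len(q),[(x,len(a),a[:,2].max().round(1)) for x in range(-50,100,15) for a in [q[abs(q[:,0]-x)<6]] if len(a)])
st([5,124,62],RS)
E
python3 stay.py
```

```text
side 286 [(-50, 55, np.float64(58.0)), (-35, 28, np.float64(45.6)), (-20, 29, np.float64(159.0)), (-5, 19, np.float64(46.3)), (10, 4, np.float64(40.2)), (25, 13, np.float64(43.9)), (40, 17, np.float64(44.2)), (55, 11, np.float64(42.8)), (70, 17, np.float64(42.3)), (85, 18, np.float64(148.0))]
top 0 []
case [  3.8 123.6  63.4] q [-0.32  0.64  1.67 -0.    0.83  1.67] t 9.97 F [ 0.7  0.2 -0.3] w 0.7
[ 0.014 -0.004 -0.013] [ 0.014  0.005 -0.002]
```

carry_out(turn=[[0,0,0],[0,0,0],[0,0,0],[0,0,0]], translation=[[0.015,0,0],[0.03,0,0],[0.035,0,0],[0.035,0,0]], claw=[0,0,0,0])

```text
time_s: 10.48
ee_pos: [570.8, -140.3, 61.8]
eef_rot: [0.147, -0.691, 0.147, 0.693]
contact_force: [-6.4, 1.6, 19.4]
grip_width: 0.3
```

carry_out(turn=[[0,0,0],[0,0,0],[0,0,0],[0,0,0]], translation=[[-0.3,0,0],[-0.6,0,0],[-0.9,0,0],[-1,0,0]], claw=[0,0,0,0])

```text
time_s: 10.98
ee_pos: [571.7, -140.5, 163.6]
eef_rot: [-0.147, 0.692, -0.147, -0.692]
contact_force: [0.0, 0.3, -1.0]
grip_width: 0.6
```

carry_out(turn=[[0,0,0],[0,0,0],[0,0,0]], translation=[[-0.4,0,0],[-0.8,0,0],[-1,0,0]], claw=[0,0,0])

```text
time_s: 11.35
ee_pos: [572.0, -140.5, 265.0]
eef_rot: [-0.147, 0.692, -0.147, -0.691]
contact_force: [-1.2, -0.7, -0.2]
grip_width: 0.5
```

```bash
python3 stay.py; python3 - <<'E'
from h import *
c=cam('side'); cv2.imwrite('pics/s4.png',cv2.resize(c['img'][120:300,250:430],(600,600),interpolation=cv2.INTER_CUBIC))
E
```

```text
side 400 [(-50, 58, np.float64(58.2)), (-35, 28, np.float64(45.8)), (-20, 25, np.float64(46.5)), (-5, 25, np.float64(45.7)), (10, 24, np.float64(46.0)), (25, 24, np.float64(45.7)), (40, 31, np.float64(45.1)), (55, 24, np.float64(44.9)), (70, 39, np.float64(50.3)), (85, 23, np.float64(150.3))]
top 0 []
case [  5.7 124.1 264.9] q [-0.32  0.39  1.51 -0.    1.23  1.67] t 11.45 F [-0.  -0.3  0.2] w 0.6
[ 2.029e+00 -1.000e-03  1.300e-02] [ 0.014 -0.004 -0.001]
```

View pics/s4.png

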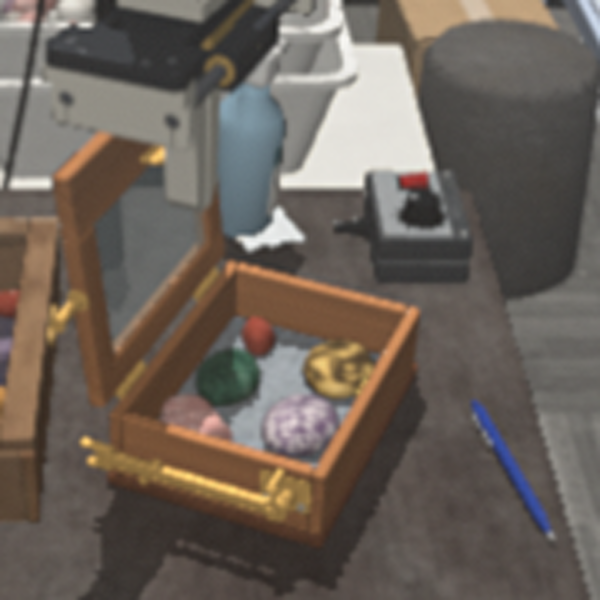

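The view shows the stay lying flat along the side from (290,490) to (90,445), level at z≈45 along its whole length, and the lid still leaned back. Next I'll work out a rough arm model to see which tool pitches are reachable for the lowering.

```bash
cat > fk.py <<'E'
from h import *
from scipy.optimize import least_squares
def fk(q,g):
    a,b,h,L,lat,r0,c=g
    E=lambda ax,v:Ro.from_euler(ax,v).as_matrix()
    A=E('z',q[0])@E('y',q[1]); p=E('z',q[0])@np.array([r0,lat,h])+A@np.array([0,0,a])
    B=A@E('y',q[2]); p=p+B@np.array([c,0,b]); D=B@E('z',q[3])@E('y',q[4])
    return p+D@np.array([0,0,L]), D@E('z',q[5])
data=[([138.5,532,235.2],[1.2314,.3512,1.6523,0,1.1391,-.0846]),([372,-51.1,336.7],[-.26,-.09,1.91,0,1.32,-.78]),([395.3,-151.2,326],[-.54,-.12,1.99,.12,1.01,-.63]),
([437.1,-249.7,300.5],[-.68,-.03,2.05,.25,.59,-.43]),([481.1,-284.1,222.4],[-.68,.19,2.02,.36,.4,-.56]),([491,-288.8,202.4],[-.68,.24,2.02,.4,.36,-.6]),([532.9,-307.9,220.8],[-.62,.37,1.68,.07,.82,-.24]),
([587.7,-333.2,223.4],[-.58,.64,1.22,-.02,1.38,-.16]),([570.7,-140.1,217.5],[-.32,.44,1.57,0,1.14,1.67]),([570.4,-140.1,63.1],[-.32,.64,1.67,0,.83,1.67])]
f=lambda g:np.concatenate([fk(q,g)[0]-p for p,q in data])
s=least_squares(f,[450,450,200,250,47,0,0]); G=s.x
lo=np.array([-2.75,-.79,.01,-1.57,.07,-2.87]); hi=np.array([2.75,2.1,2.65,4.71,3.14,2.87])
q=data[5][1]; Rq=fk(q,G)[1]; Rt=Ro.from_quat(np.array([.676,.204,-.462,.536])).as_matrix(); M0=Rq.T@Rt
M=np.round(M0)
def ik(p,R,q0):
    def e(q):
        pp,RR=fk(q,G); return np.concatenate([(pp-p)/100,Ro.from_matrix((RR@M).T@R).as_rotvec()])
    s=least_squares(e,np.clip(q0,lo+.01,hi-.01),bounds=(lo,hi)); return s.x,np.linalg.norm(s.fun)
E
python3 - <<'E'
from fk import *
print(G.round(1),np.abs(s.fun).max().round(1)); print(M0.round(2))
for y in(-45,45):
  for th in(1.0,.7,.4,.06):
    out=[]
    for pit in(1.3,1.15,1.0,.85,.7):
        cor=lidpt(th,170,y,0); c,sn=np.cos(pit),np.sin(pit)
        tip=cor+8*np.array([c,0,-sn]); t=tip-17*np.array([c,0,-sn])+30*np.array([sn,0,c])
        p,R=pose(pit,t); 
        best=min((ik(p,R,q0) for q0 in ([-.6,.3,2,.4,.36,-.6],[-.6,.3,2.2,1.2,.3,-1.5],[-.6,.3,2.2,3.1,.3,2.5])),key=lambda r:r[1])
        out.append((pit,round(best[1],3),best[0].round(2).tolist()))
    print(y,th); [print('  ',o) for o in out]
E
```

```text
[487.6 442.  264.8 261.2  46.6  -1.8  45.5] 3.3
[[-0. -1. -0.]
 [-0.  0. -1.]
 [ 1. -0. -0.]]
-45 1.0
   (1.3, np.float64(0.0), [-0.63, 0.32, 1.76, 0.08, 0.8, -0.25])
   (1.15, np.float64(0.0), [-0.65, 0.26, 1.86, 0.16, 0.61, -0.33])
   (1.0, np.float64(0.0), [-0.67, 0.22, 1.97, 0.32, 0.41, -0.5])
   (0.85, np.float64(0.0), [-0.69, 0.19, 2.07, 0.77, 0.24, -0.96])
   (0.7, np.float64(0.0), [-0.71, 0.19, 2.16, 1.83, 0.22, -2.02])
-45 0.7
   (1.3, np.float64(0.0), [-0.65, 0.3, 1.88, 0.09, 0.7, -0.28])
   (1.15, np.float64(0.0), [-0.67, 0.25, 1.98, 0.2, 0.51, -0.4])
   (1.0, np.float64(0.0), [-0.69, 0.21, 2.08, 0.46, 0.32, -0.66])
   (0.85, np.float64(0.0), [-0.72, 0.19, 2.18, 1.23, 0.2, -1.45])
   (0.7, np.float64(0.0), [-0.74, 0.2, 2.27, 2.2, 0.3, -2.43])
-45 0.4
   (1.3, np.float64(0.0), [-0.66, 0.33, 1.98, 0.11, 0.57, -0.32])
   (1.15, np.float64(0.0), [-0.68, 0.28, 2.08, 0.28, 0.38, -0.49])
   (1.0, np.float64(0.0), [-0.71, 0.26, 2.18, 0.78, 0.21, -1.0])
   (0.85, np.float64(0.0), [-0.74, 0.25, 2.27, 1.94, 0.22, -2.18])
   (0.7, np.float64(0.0), [-0.77, 0.28, 2.35, 2.47, 0.42, -2.74
[... 1009 characters left out ...]
, 0.2, -2.87])
45 0.4
   (1.3, np.float64(0.0), [-0.46, 0.32, 1.99, 0.02, 0.56, -0.05])
   (1.15, np.float64(0.0), [-0.47, 0.28, 2.09, 0.04, 0.36, -0.07])
   (1.0, np.float64(0.0), [-0.47, 0.25, 2.19, 0.16, 0.14, -0.2])
   (0.85, np.float64(0.002), [-0.48, 0.25, 2.28, 2.83, 0.11, -2.87])
   (0.7, np.float64(0.052), [-0.52, 0.27, 2.36, 2.8, 0.35, -2.87])
45 0.06
   (1.3, np.float64(0.0), [-0.46, 0.41, 2.05, 0.02, 0.41, -0.06])
   (1.15, np.float64(0.0), [-0.47, 0.38, 2.15, 0.08, 0.19, -0.12])
   (1.0, np.float64(0.013), [-0.48, 0.37, 2.25, 2.7, 0.07, -2.74])
   (0.85, np.float64(0.044), [-0.51, 0.38, 2.32, 2.81, 0.28, -2.87])
   (0.7, np.float64(0.103), [-0.56, 0.42, 2.39, 2.78, 0.52, -2.87])
```

```bash
python3 -c "
from h import *
p,R=pose(1.671,[107,-44.6,293]); print(delta(p,R))"
```

```text
(array([-0.295,  1.697, -1.001]), array([-1.984, -0.099, -0.102]))
```

carry_out(turn=[[-1,-0.05,-0.05],[-1,-0.05,-0.05],[-1,-0.05,-0.05],[-1,-0.05,-0.05],[-1,-0.05,-0.05]], translation=[[-0.4,0.4,-0.2],[-0.4,0.8,-0.5],[-0.4,1,-0.6],[-0.4,1,-0.6],[-0.4,1,-0.6]], claw=[40,40,40,40,40])

```text
time_s: 12.12
ee_pos: [585.6, -256.2, 301.2]
eef_rot: [-0.113, -0.684, -0.145, 0.706]
contact_force: [0.3, 0.3, 0.9]
grip_width: 36.8
```

```bash
python3 -c "
from h import *
p,R=pose(1.671,[107,-44.6,293]); print(delta(p,R))"
```

```text
(array([0.047, 0.78 , 0.205]), array([-0.984, -0.047, -0.048]))
```

carry_out(turn=[[-0.984,-0.047,-0.048],[-0.984,-0.047,-0.048],[-0.984,-0.047,-0.048],[-0.984,-0.047,-0.048],[-0.984,-0.047,-0.048],[-0.984,-0.047,-0.048]], translation=[[0.02,0.4,0.1],[0.05,0.78,0.205],[0.05,0.78,0.205],[0.05,0.78,0.205],[0.05,0.78,0.205],[0.05,0.78,0.205]], claw=[40,40,40,40,40,40])

```text
time_s: 12.88
ee_pos: [594.2, -335.7, 292.2]
eef_rot: [-0.35, -0.576, -0.41, 0.614]
contact_force: [-0.8, -0.3, 1.3]
grip_width: 37.3
```

```bash
python3 -c "
from h import *
p,R=pose(1.671,[99.9,-44.6,223.4]); print(delta(p,R)); arc(1.67,1)
c=cam('side'); cv2.imwrite('pics/s5.png',cv2.resize(c['img'][90:270,250:430],(600,600),interpolation=cv2.INTER_CUBIC))"
```

```text
(array([0.692, 0.   , 0.004]), array([-0.006, -0.   ,  0.   ]))
TCP case [106.8 -44.3 292.2] a0 1.699 rad 233.2 pitch 1.671 q [-0.58  0.61  1.11 -0.01  1.52 -0.14] t 12.875 F [-0.8 -0.3  1.3] M [-0.07  0.01  0.02] w 37.3
1.67 [-0.0, -0.003, 0.0] [-0.0, 0.0, 0.001]
```

View pics/s5.png

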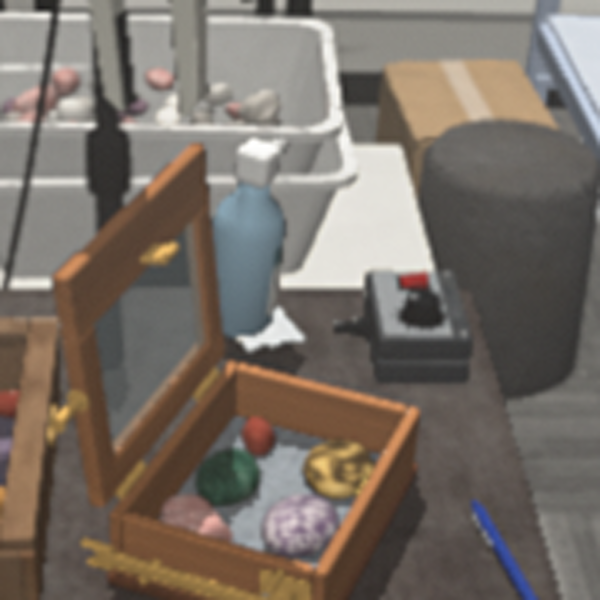

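The fingers show at (110,50) and (190,60), straddling the lid edge at about (160,180). The pose is aligned, so I'll descend and grip.

carry_out(turn=[[0,0,0],[0,0,0],[0,0,0],[0,0,0],[0,0,0],[0,0,0],[0,0,0],[0,0,0]], translation=[[0.25,0,0],[0.45,0,0],[0.6,0,0],[0.69,0,0],[0.69,0,0],[0.69,0,0],[0.69,0,0],[0.69,0,0]], claw=[40,40,40,30,15,5,5,5])

```text
time_s: 13.92
ee_pos: [588.1, -333.0, 224.5]
eef_rot: [-0.351, -0.576, -0.41, 0.614]
contact_force: [-1.0, -0.2, 4.7]
grip_width: 11.3
```

```bash
python3 -c "
from h import *
arc(1.38,6)"
```

```text
TCP case [100.1 -44.4 224.5] a0 1.711 rad 165.2 pitch 1.67 q [-0.58  0.64  1.22 -0.02  1.38 -0.14] t 13.925 F [-1.  -0.2  4.7] M [0.09 0.45 0.05] w 11.3
1.622 [-0.001, -0.08, 0.0] [0.0, 0.0, 0.062]
1.573 [0.001, -0.16, 0.001] [0.0, 0.001, 0.123]
1.525 [0.007, -0.239, 0.001] [0.0, 0.001, 0.185]
1.477 [0.018, -0.318, 0.001] [0.0, 0.001, 0.246]
1.428 [0.032, -0.397, 0.002] [0.0, 0.001, 0.308]
1.38 [0.049, -0.475, 0.002] [0.0, 0.002, 0.369]
```

carry_out(turn=[[0,0,0.062],[0,0,0.123],[0,0,0.185],[0,0,0.246],[0,0,0.308],[0,0,0.369],[0,0,0.369]], translation=[[0,-0.08,0],[0.001,-0.16,0],[0.007,-0.239,0],[0.018,-0.318,0],[0.032,-0.397,0],[0.049,-0.475,0],[0.049,-0.475,0]], claw=[5,5,5,5,5,5,5])

```text
time_s: 14.8
ee_pos: [544.1, -312.8, 224.4]
eef_rot: [0.436, 0.629, 0.322, -0.557]
contact_force: [0.4, -0.6, -2.6]
grip_width: 11.9
```

```bash
python3 -c "
from h import *
arc(1.08,6)"
```

```text
TCP case [ 51.8 -44.3 224.4] a0 1.418 rad 165.3 pitch 1.381 q [-0.61  0.42  1.59  0.04  0.94 -0.2 ] t 14.8 F [ 0.4 -0.6 -2.6] M [-0.08  0.27  0.05] w 11.9
1.33 [-0.001, -0.083, 0.0] [0.0, 0.0, 0.064]
1.28 [0.002, -0.166, 0.001] [0.0, 0.001, 0.128]
1.23 [0.009, -0.248, 0.001] [0.0, 0.001, 0.191]
1.18 [0.021, -0.33, 0.001] [0.0, 0.001, 0.255]
1.13 [0.036, -0.411, 0.002] [0.0, 0.001, 0.319]
1.08 [0.056, -0.492, 0.002] [0.001, 0.002, 0.383]
```

carry_out(turn=[[0,0,0.064],[0,0,0.128],[0,0,0.191],[0,0,0.255],[0,0,0.319],[0,0,0.383],[0,0,0.383]], translation=[[0,-0.083,0],[0.002,-0.166,0],[0.009,-0.248,0],[0.021,-0.33,0],[0.036,-0.411,0],[0.056,-0.492,0],[0.056,-0.492,0]], claw=[5,5,5,5,5,5,5])

```text
time_s: 15.68
ee_pos: [501.1, -293.0, 209.6]
eef_rot: [0.514, 0.67, 0.224, -0.486]
contact_force: [-1.6, 0.2, -0.2]
grip_width: 11.6
```

```bash
python3 -c "
from h import *
arc(1.08,1)"
```

```text
TCP case [  4.4 -44.2 209.6] a0 1.116 rad 165.3 pitch 1.08 q [-0.66  0.26  1.94  0.23  0.47 -0.4 ] t 15.675 F [-1.6  0.2 -0.2] M [-0.03  0.55 -0.01] w 11.6
1.08 [-0.0, -0.0, 0.0] [0.0, 0.0, 0.0]
```

carry_out(turn=[[0,0,0],[0,0,0],[0,0,0],[0,0,0],[0,0,0],[0,0,0],[0,0,0],[0,0,0]], translation=[[0,0.01,0],[0,0.03,0],[0,0.055,0],[0,0.08,0],[0,0.105,0],[0,0.13,0],[0,0.15,0],[0,0.15,0]], claw=[14,19,24,29,35,40,45,45])

```text
time_s: 16.68
ee_pos: [513.3, -298.6, 216.7]
eef_rot: [0.514, 0.67, 0.224, -0.486]
contact_force: [-1.2, 0.3, -0.8]
grip_width: 42.0
```

```bash
cat > lid.py <<'E'
from h import *
arc(1.08,1)
for n in('side','top'):
    c=cam(n); P=tocase(cloud(c).reshape(-1,3)); h=cv2.cvtColor(c['img'],cv2.COLOR_BGR2HSV).reshape(-1,3)
    w=(h[:,0]>5)&(h[:,0]<24)&(h[:,1]>100)&(h[:,2]>50)
    q=P[w&(P[:,1]>-5)&(P[:,1]<97)&(P[:,2]>66)&(P[:,0]<70)&(P[:,0]>-115)]
    if len(q)<30: print(n,'few',len(q)); continue
    m=q[:,[0,2]]; rr=np.hypot(*(m-[77,61]).T); a=np.arctan2(m[:,1]-61,77-m[:,0])
    far=rr>140; print(n,'lid n',len(q),'angle of outer part (centre) pct',np.percentile(a[far],[5,50,95]).round(3) if far.any() else '','max r',np.percentile(rr,99).round(1))
E
python3 lid.py
```

```text
TCP case [ 17.8 -44.2 216.7] a0 1.207 rad 166.6 pitch 1.08 q [-0.65  0.27  1.9   0.21  0.5  -0.38] t 16.675 F [-1.2  0.3 -0.8] M [ 0.02  0.47 -0.03] w 42.0
1.08 [0.0, 0.0, -0.0] [-0.0, -0.0, -0.0]
side lid n 274 angle of outer part (centre) pct [1.088 1.111 1.144] max r 170.8
top lid n 578 angle of outer part (centre) pct [1.093 1.142 1.165] max r 173.1
```

carry_out(turn=[[0,0,0],[0,0,0],[0,0,0],[0,0,0],[0,0,0],[0,0,0],[0,0,0],[0,0,0]], translation=[[0,0.02,0],[0,0.045,0],[0,0.07,0],[0,0.095,0],[-0.03,0.12,0],[-0.07,0.14,0],[-0.11,0.16,0],[-0.13,0.165,0]], claw=[50,55,60,65,70,75,80,80])

```text
time_s: 17.77
ee_pos: [520.8, -302.1, 236.4]
eef_rot: [0.514, 0.67, 0.224, -0.486]
contact_force: [0.8, 0.1, -1.2]
grip_width: 74.2
```

```bash
python3 lid.py; cat > low.py <<'E'
from h import *
import sys
# lower pad stays under lid's lower front corner: shift by corner displacement
t0,t1,n=map(float,sys.argv[1:4]); n=int(n)
p,R,s=tcp(); c0=lidpt(t0,170,-44,0)
for k in range(1,n+1):
    t=t0+(t1-t0)*k/n; d=Rc@(lidpt(t,170,-44,0)-c0); print(round(t,3),(R.T@d/100).round(3).tolist())
tipc=tocase(p)+Rc.T@R@np.array([17,-s['grip_width']/2,0]); print('pad tip now',tipc.round(1),'corner',c0.round(1),'e',((tipc-c0)@(Rc.T@R)).round(1))
E
python3 low.py 1.08 .78 8
```

```text
TCP case [ 26.1 -44.3 236.4] a0 1.288 rad 182.6 pitch 1.08 q [-0.65  0.26  1.86  0.19  0.55 -0.35] t 17.775 F [ 0.8  0.1 -1.2] M [0.12 0.39 0.  ] w 74.2
1.08 [0.0, 0.001, -0.0] [-0.0, -0.0, -0.0]
side lid n 269 angle of outer part (centre) pct [1.09  1.113 1.144] max r 171.1
top lid n 521 angle of outer part (centre) pct [1.095 1.145 1.169] max r 173.1
1.042 [0.001, -0.064, 0.0]
1.005 [0.005, -0.127, 0.0]
0.968 [0.011, -0.191, 0.001]
0.93 [0.019, -0.254, 0.001]
0.893 [0.03, -0.317, 0.001]
0.855 [0.043, -0.379, 0.001]
0.818 [0.058, -0.441, 0.002]
0.78 [0.076, -0.502, 0.002]
pad tip now [  1.1 -44.1 203.6] corner [ -3.1 -44.  210.9] e [8.5 0.3 0.1]
```

carry_out(turn=[[0,0,0],[0,0,0],[0,0,0],[0,0,0],[0,0,0],[0,0,0],[0,0,0],[0,0,0]], translation=[[0.001,-0.064,0],[0.005,-0.127,0],[0.011,-0.191,0],[0.019,-0.254,0],[0.03,-0.317,0],[0.043,-0.379,0],[0.058,-0.441,0],[0.076,-0.502,0]], claw=[80,80,80,80,80,80,80,80])

```text
time_s: 18.88
ee_pos: [483.5, -284.8, 205.5]
eef_rot: [0.514, 0.67, 0.224, -0.486]
contact_force: [-1.7, 0.4, 0.2]
grip_width: 74.7
```

```bash
python3 lid.py; python3 low.py .78 .48 8
```

```text
TCP case [-15.  -44.1 205.5] a0 1.004 rad 171.3 pitch 1.08 q [-0.67  0.23  1.99  0.25  0.45 -0.43] t 18.875 F [-1.7  0.4  0.2] M [ 0.05  0.61 -0.03] w 74.7
1.08 [-0.0, 0.0, -0.0] [-0.0, -0.0, -0.0]
side lid n 465 angle of outer part (centre) pct [0.791 0.849 0.868] max r 170.8
top lid n 1084 angle of outer part (centre) pct [0.794 0.847 0.862] max r 172.1
0.743 [0.02, -0.061, 0.0]
0.705 [0.042, -0.12, 0.0]
0.667 [0.067, -0.179, 0.001]
0.63 [0.093, -0.237, 0.001]
0.593 [0.122, -0.294, 0.001]
0.555 [0.153, -0.35, 0.001]
0.517 [0.186, -0.404, 0.001]
0.48 [0.221, -0.457, 0.001]
pad tip now [-40.2 -43.9 172.7] corner [-43.9 -44.  180.6] e [ 8.7 -0.5 -0.1]
```

carry_out(turn=[[0,0,0],[0,0,0],[0,0,0],[0,0,0],[0,0,0],[0,0,0],[0,0,0],[0,0,0]], translation=[[0.02,-0.061,0],[0.042,-0.12,0],[0.067,-0.179,0],[0.093,-0.237,0],[0.122,-0.294,0],[0.153,-0.35,0],[0.186,-0.404,0],[0.221,-0.457,0]], claw=[80,80,80,80,80,80,80,80])

```text
time_s: 19.98
ee_pos: [455.9, -272.0, 163.8]
eef_rot: [0.514, 0.67, 0.225, -0.486]
contact_force: [-0.8, -0.7, -1.2]
grip_width: 74.8
```

```bash
python3 lid.py; python3 low.py .48 .24 8
```

```text
TCP case [-45.4 -43.9 163.8] a0 0.699 rad 159.9 pitch 1.081 q [-0.68  0.26  2.09  0.36  0.34 -0.56] t 19.975 F [-0.8 -0.7 -1.2] M [ 0.03  0.52 -0.05] w 74.8
1.08 [0.0, -0.001, 0.0] [0.0, 0.0, 0.001]
side lid n 793 angle of outer part (centre) pct [0.495 0.549 0.562] max r 170.1
top lid n 1467 angle of outer part (centre) pct [0.5   0.542 0.56 ] max r 171.3
0.45 [0.03, -0.042, 0.0]
0.42 [0.06, -0.082, 0.0]
0.39 [0.092, -0.122, 0.0]
0.36 [0.125, -0.161, 0.0]
0.33 [0.16, -0.199, 0.001]
0.3 [0.195, -0.235, 0.001]
0.27 [0.231, -0.271, 0.001]
0.24 [0.269, -0.305, 0.001]
pad tip now [-70.7 -43.7 130.9] corner [-73.8 -44.  139.5] e [ 9.  -1.3 -0.3]
```

carry_out(turn=[[0,0,0],[0,0,0],[0,0,0],[0,0,0],[0,0,0],[0,0,0],[0,0,0],[0,0,0]], translation=[[0.03,-0.042,0],[0.06,-0.082,0],[0.092,-0.122,0],[0.125,-0.161,0],[0.16,-0.199,0],[0.195,-0.235,0],[0.231,-0.271,0],[0.269,-0.305,0]], claw=[80,80,80,80,80,80,80,80])

```text
time_s: 21.08
ee_pos: [442.6, -265.7, 125.0]
eef_rot: [0.513, 0.67, 0.225, -0.486]
contact_force: [-0.7, 0.5, -2.6]
grip_width: 74.1
```

```bash
python3 lid.py; python3 low.py .24 .09 6;  python3 -c "
from h import *
c=cam('side'); cv2.imwrite('pics/s6.png',cv2.resize(c['img'][120:300,250:430],(600,600),interpolation=cv2.INTER_CUBIC))"
```

```text
TCP case [-60.2 -43.7 125. ] a0 0.437 rad 151.4 pitch 1.082 q [-0.69  0.31  2.15  0.55  0.23 -0.76] t 21.075 F [-0.7  0.5 -2.6] M [0.07 0.48 0.01] w 74.1
1.08 [0.002, -0.002, 0.0] [0.0, 0.0, 0.003]
side lid n 1008 angle of outer part (centre) pct [0.253 0.301 0.316] max r 169.5
top lid n 1629 angle of outer part (centre) pct [0.262 0.295 0.315] max r 170.8
0.215 [0.032, -0.028, 0.0]
0.19 [0.065, -0.055, 0.0]
0.165 [0.098, -0.081, 0.0]
0.14 [0.132, -0.107, 0.0]
0.115 [0.167, -0.131, 0.0]
0.09 [0.202, -0.155, 0.0]
pad tip now [-85.4 -43.5  92.2] corner [-88.1 -44.  101.4] e [ 9.4 -1.9 -0.5]
```

View pics/s6.png

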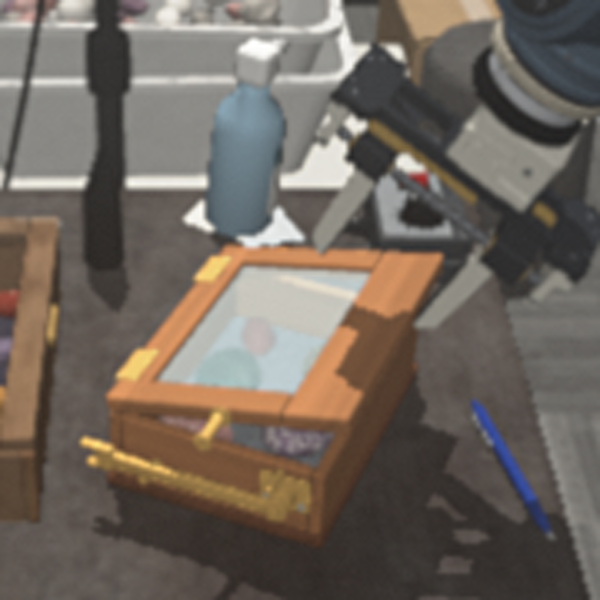

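The view shows the lower finger under the front edge at (430,300). The upper finger is clear above the lid at (325,240), and the stay is flat.

carry_out(turn=[[0,0,0],[0,0,0],[0,0,0],[0,0,0],[0,0,0],[0,0,0]], translation=[[0.032,-0.028,0],[0.065,-0.055,0],[0.098,-0.081,0],[0.132,-0.107,0],[0.167,-0.131,0],[0.202,-0.155,0]], claw=[80,80,80,80,80,80])

```text
time_s: 21.98
ee_pos: [438.7, -263.9, 99.6]
eef_rot: [0.513, 0.67, 0.225, -0.486]
contact_force: [-0.8, -0.1, -1.6]
grip_width: 74.6
```

```bash
python3 lid.py; python3 low.py .09 .02 4
```

```text
TCP case [-64.5 -43.7  99.6] a0 0.267 rad 146.7 pitch 1.083 q [-0.69  0.37  2.18  0.77  0.18 -0.99] t 21.975 F [-0.8 -0.1 -1.6] M [0.09 0.42 0.02] w 74.6
1.08 [0.003, -0.003, 0.0] [0.0, 0.0, 0.003]
side lid n 1071 angle of outer part (centre) pct [0.113 0.146 0.16 ] max r 169.4
top lid n 1652 angle of outer part (centre) pct [0.119 0.142 0.165] max r 170.3
0.072 [0.025, -0.016, 0.0]
0.055 [0.05, -0.032, 0.0]
0.038 [0.076, -0.047, 0.0]
0.02 [0.102, -0.061, 0.0]
pad tip now [-89.8 -43.5  66.8] corner [-92.3 -44.   76.3] e [ 9.5 -2.2 -0.5]
```

carry_out(turn=[[0,0,0],[0,0,0],[0,0,0],[0,0,0],[0,0,0]], translation=[[0.025,-0.016,0],[0.04,-0.025,0],[0.06,-0.037,0],[0.08,-0.049,0],[0.09,-0.055,0]], claw=[80,80,80,80,80])

```text
time_s: 22.7
ee_pos: [437.9, -263.4, 88.7]
eef_rot: [0.513, 0.67, 0.226, -0.486]
contact_force: [-0.7, 0.7, 0.7]
grip_width: 74.7
```

```bash
python3 lid.py; python3 low.py .028 .02 1
```

```text
TCP case [-65.4 -43.6  88.7] a0 0.192 rad 145.0 pitch 1.083 q [-0.69  0.39  2.18  0.9   0.16 -1.12] t 22.7 F [-0.7  0.7  0.7] M [0.02 0.27 0.02] w 74.7
1.08 [0.004, -0.003, 0.0] [0.0, 0.0, 0.004]
side lid n 1090 angle of outer part (centre) pct [0.093 0.132 0.145] max r 169.3
top lid n 1634 angle of outer part (centre) pct [0.113 0.134 0.155] max r 170.3
0.02 [0.012, -0.007, 0.0]
pad tip now [-90.4 -43.5  56.3] corner [-92.9 -44.   65.8] e [ 9.6 -2.2 -0.5]
```

carry_out(turn=[[0,0,0],[0,0,0],[0,0,0],[0,0,0],[0,0,0],[0,0,0]], translation=[[-0.07,-0.13,0],[-0.14,-0.265,0],[-0.21,-0.4,0],[-0.5,-0.2,0],[-0.75,-0.05,0],[-1,0.1,0]], claw=[80,80,80,80,80,80])

```text
time_s: 23.55
ee_pos: [403.9, -246.5, 176.5]
eef_rot: [0.512, 0.671, 0.227, -0.485]
contact_force: [1.5, 0.6, 0.3]
grip_width: 74.1
```

```bash
python3 lid.py; python3 -c "
from h import *
p,R=pose(1.571,[-73,0,130]); print(delta(p,R))"
```

```text
TCP case [-103.4  -42.4  176.5] a0 0.569 rad 214.2 pitch 1.084 q [-0.72  0.13  2.21  0.41  0.36 -0.64] t 23.55 F [1.5 0.6 0.3] M [0.06 0.29 0.  ] w 74.1
1.08 [0.004, -0.007, 0.0] [-0.0, 0.0, 0.005]
side lid n 1088 angle of outer part (centre) pct [0.097 0.131 0.145] max r 169.3
top lid n 1648 angle of outer part (centre) pct [0.112 0.134 0.153] max r 170.1
(array([ 0.574,  0.008, -0.431]), array([-0.004, -0.001, -0.631]))
```

carry_out(turn=[[0,0,-0.2],[0,0,-0.4],[0,0,-0.631],[0,0,-0.631],[0,0,-0.631]], translation=[[0,0,-0.2],[0.1,0,-0.43],[0.2,0,-0.43],[0.4,0.008,-0.43],[0.45,0.008,-0.43]], claw=[40,0,0,0,0])

```text
time_s: 24.28
ee_pos: [443.7, -217.5, 139.3]
eef_rot: [0.38, 0.596, 0.383, -0.595]
contact_force: [0.4, 0.7, -0.3]
grip_width: 29.0
```

```bash
python3 -c "
from h import *
p,R=pose(1.571,[-73,0,100]); print(delta(p,R)); arc(1.57,1)"
```

```text
(array([0.392, 0.064, 0.007]), array([-0.002, -0.005,  0.003]))
TCP case [-79.2   0.5 139.3] a0 0.464 rad 174.8 pitch 1.573 q [-0.55  0.38  1.88  0.    0.88 -0.12] t 24.275 F [ 0.4  0.7 -0.3] M [-0.04  0.16 -0.  ] w 29.0
1.57 [0.005, -0.003, 0.0] [-0.0, 0.0, 0.004]
```

carry_out(turn=[[0,0,0],[0,0,0],[0,0,0],[0,0,0]], translation=[[0,0.06,0],[0.1,0.06,0],[0.25,0.06,0],[0.35,0.06,0]], claw=[0,0,0,0])

```text
time_s: 24.78
ee_pos: [448.6, -219.6, 103.1]
eef_rot: [0.38, 0.596, 0.383, -0.595]
contact_force: [0.0, -0.2, -0.8]
grip_width: 0.4
```

carry_out(turn=[[0,0,0],[0,0,0],[0,0,0],[0,0,0],[0,0,0],[0,0,0],[0,0,0]], translation=[[0.02,0,0],[0.04,0,0],[0.05,0,0],[0.06,0,0],[0.07,0,0],[0.08,0,0],[0.08,0,0]], claw=[0,0,0,0,0,0,0])

```text
time_s: 25.65
ee_pos: [448.5, -219.5, 95.0]
eef_rot: [0.38, 0.596, 0.383, -0.595]
contact_force: [1.2, -0.3, -0.8]
grip_width: 0.4
```

```bash
python3 lid.py
```

```text
TCP case [-74.    0.7  95. ] a0 0.221 rad 154.8 pitch 1.574 q [-0.55  0.46  1.89  0.    0.79 -0.12] t 25.65 F [ 1.2 -0.3 -0.8] M [-0.1   0.04  0.06] w 0.4
1.08 [0.757, 0.022, 0.003] [-0.002, 0.001, 0.63]
side lid n 1161 angle of outer part (centre) pct [0.057 0.074 0.748] max r 224.3
top lid n 431 angle of outer part (centre) pct [1.192 1.213 1.235] max r 134.2
```

carry_out(turn=[[0,0,0],[0,0,0],[0,0,0],[0,0,0],[0,0,0]], translation=[[0.02,0,0],[0.04,0,0],[0.055,0,0],[0.07,0,0],[0.07,0,0]], claw=[0,0,0,0,0])

```text
time_s: 26.38
ee_pos: [448.6, -219.6, 89.9]
eef_rot: [0.38, 0.596, 0.383, -0.595]
contact_force: [-9.6, 5.3, 31.1]
grip_width: 0.6
```

carry_out(turn=[[0,0,0],[0,0,0],[0,0,0],[0,0,0]], translation=[[-0.2,0,0],[-0.5,0,0],[-0.8,0,0],[-1,0,0]], claw=[0,0,0,0])

```text
time_s: 26.88
ee_pos: [448.9, -220.1, 191.1]
eef_rot: [0.38, 0.596, 0.383, -0.595]
contact_force: [-0.3, 0.0, -0.7]
grip_width: 0.4
```

carry_out(turn=[[0,0,0],[0,0,0],[0,0,0],[0,0,0]], translation=[[-0.5,0,0],[-0.9,0,0],[-0.9,0,0],[-0.9,0,0]], claw=[0,0,0,0])

```text
time_s: 27.38
ee_pos: [448.7, -220.3, 280.2]
eef_rot: [0.38, 0.596, 0.383, -0.595]
contact_force: [-0.5, 0.2, 0.6]
grip_width: 0.5
```

```bash
python3 lid.py; python3 stay.py; python3 - <<'E'
from h import *
c=cam('side'); cv2.imwrite('pics/s7.png',cv2.resize(c['img'][120:420,250:450],(533,600*4//3))[:600])
W=tocase(cloud(c)); h=cv2.cvtColor(c['img'],cv2.COLOR_BGR2HSV)
m=(abs(W[...,1])<97)&(W[...,0]<-52)&(W[...,0]>-90)&(W[...,2]>60)&(W[...,2]<95)
print('front rail top z',np.median(W[m][:,2]),'rear', np.median(W[(abs(W[...,1])<80)&(W[...,0]>55)&(W[...,0]<70)&(W[...,2]>60)&(W[...,2]<95)][:,2]))
a=np.load('side0.npz'); 
for nm,(u0,u1,v0,v1) in dict(roll=(262,312,345,395),torch=(335,398,380,422),bottle=(310,336,130,185)).items():
    d=cv2.absdiff(a['img'][v0:v1,u0:u1],c['img'][v0:v1,u0:u1]); print(nm,'diff mean',d.mean().round(2))
E
```

```text
TCP case [-7.350e+01  1.000e-01  2.802e+02] a0 0.969 rad 265.9 pitch 1.574 q [-0.55  0.22  1.72  0.    1.21 -0.12] t 27.375 F [-0.5  0.2  0.6] M [-0.08  0.08 -0.  ] w 0.5
1.08 [0.979, -0.856, 0.005] [-0.002, 0.001, 0.629]
side lid n 1238 angle of outer part (centre) pct [0.057 0.076 1.166] max r 365.1
top lid n 259 angle of outer part (centre) pct [0.058 0.081 0.704] max r 490.1
side 397 [(-50, 59, np.float64(58.9)), (-35, 26, np.float64(44.4)), (-20, 28, np.float64(46.7)), (-5, 54, np.float64(70.6)), (10, 27, np.float64(45.7)), (25, 24, np.float64(45.2)), (40, 32, np.float64(45.9)), (55, 25, np.float64(45.0)), (70, 39, np.float64(49.3)), (85, 11, np.float64(49.2))]
top 1 []
case [-73.5   0.  280.1] q [-0.55  0.22  1.72  0.    1.21 -0.12] t 27.57 F [-0.2 -0.5  0.9] w 0.3
[ 2.182  0.793 -1.232] [1.998 0.    0.008]
front rail top z 72.21845042933325 rear 72.68112534815444
roll diff mean 0.56
torch diff mean 8.19
bottle diff mean 11.5
```

View pics/s7.png

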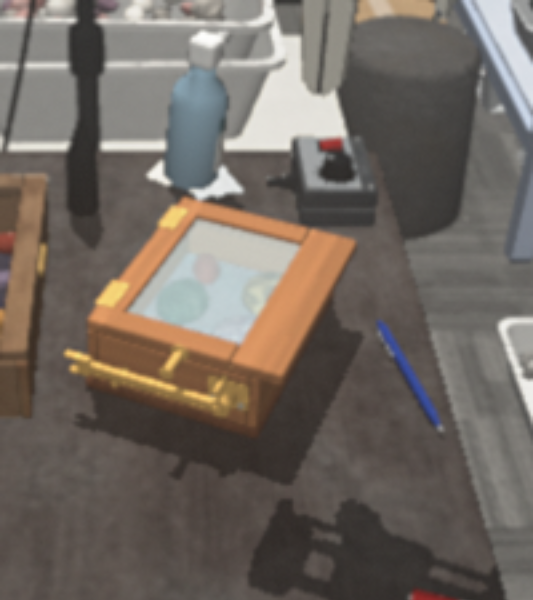

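```bash
python3 -c "
from h import *
print(robot.job_done())"
```

```text
the job is handed in; nothing more can be done
None
```

The case is shut and the job was handed in at about 27.6 s of the 64 s allowed.

**What I did**
- I gripped the lid's front rail, lifted it off the stay, leaned it back to its stop and let go; it stayed there.
- I pushed the stay down flat with the closed fingers.
- I gripped the rail again and brought the lid down to about 1.08 rad. From there I lowered it resting on the lower finger until it sat on the catch, then pressed the front rail. The press peaked at about 31 N at the fingertips.

**Last checks**
- **Lid:** its top measures 72.2 mm at the front and 72.7 mm at the rear, against 73 mm for fully shut. It stayed there after I pulled the arm clear.
- **Stay:** level along its length, with its top at about 45 mm.
- **Catch:** I saw no force peak as it snapped. I take it as snapped from the lid's drop to the shut angle.
- **Bystanders:** the label roll's image is unchanged. The torch and spray bottle patches did differ from the first picture. The lid stood in front of the bottle then, and the arm's shadow may explain the torch. I did not re-measure either position. The arm never worked near the torch, and it passed well clear of the bottle.

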